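# Fetch the moisture tin from behind the glassware for weighing

### The job

The low round metal tin on the grey stand is to be weighed, but the brown bottle and the measuring cylinder in front of it are in the way. First move both of them, upright, onto the black rubber mat at the side; then take the tin and set it the right way up in the middle of the round balance pan; and only then stand the bottle and the cylinder back upright on the stand, each on the very ring it came from. Knock nothing over and leave the crucible and the stopper on the stand where they are.

Things in the scene. Friction and masses are not known exactly. Their poses are not given: they have to be found in the camera images.
- stand: fixed grey board, 150 (x) x 200 (y) x 10 mm, with rails 22 mm high (from the table) along its back (+x) and side edges; origin at the centre of its underside on the table, x points from its open front to its back, z up. Two black rings of 33 mm radius are printed on it at x = -32, y = +40 and -40 mm; bottle and cylinder stand on them, either way round
- mat: black rubber mat lying on the table, fixed, 190 (x) x 120 (y) x 4 mm; origin at the centre of its underside, z up; its top is 4 mm above the origin. The side area: both blockers fit on it side by side along its x
- pan (a point): centre of the top face of the round steel pan (90 mm diameter, 5 mm thick, fixed) of a white balance (165 x 145 mm); its top is 50 mm above the table; z up, x points to the back of the balance
- bottle: brown glass bottle with black screw cap, loose, 107 mm tall, about 190 g; body 54 mm diameter up to 63 mm height, then a sloping shoulder, cap 32 mm diameter from 86 to 107 mm height (firmly closed: the bottle can be lifted by it); origin at the centre of its underside, z up
- cylinder: clear glass measuring cylinder on a blue hexagonal foot, loose, 180 mm tall, about 90 g; tube 27 mm diameter, foot 48 x 56 x 6 mm; origin at the centre of its underside, z up along the tube
- tin: aluminium moisture tin with push-on lid, loose, 52 mm diameter, 28 mm tall, about 35 g; origin at the centre of its underside, z up; it stands on the stand behind and between the bottle and the cylinder
- crucible: white porcelain crucible, 41 mm across the rim, 33 mm tall, loose, in a rear corner of the stand; a bystander; origin at the centre of its underside
- stopper: beige rubber stopper, 31 mm diameter, 28 mm tall, loose, in the other rear corner of the stand; a bystander; origin at the centre of its underside

How it is judged (in metres and radians):
On the way, in this order (a step that is already met when the one before it is completed fails the run):
1. bottle and cylinder both stand upright on the mat, released, the tin still in its place (x of bottle in the frame of mat between -0.095 and 0.095 m and y of bottle in the frame of mat between -0.06 and 0.06 m and height (world z) of each of bottle, cylinder below 0.012 m and angle between each of bottle, cylinder's own z axis and vertical below 0.15 rad and x of cylinder in the frame of mat between -0.095 and 0.095 m and y of cylinder in the frame of mat between -0.06 and 0.06 m and contact force between the fingers and bottle below 0.1 N and contact force between the fingers and cylinder below 0.1 N and distance of tin from where it was at the start of the episode below 0.03 m), for 0.2 s.
2. the tin stands in the middle of the pan, released, while bottle and cylinder are still on the mat (distance between tin and pan below 0.015 m and angle between tin's own z axis and vertical below 0.1 rad and contact force between the fingers and tin below 0.1 N and linear speed of tin below 0.02 m/s and x of bottle in the frame of mat between -0.095 and 0.095 m and y of bottle in the frame of mat between -0.06 and 0.06 m and height (world z) of each of bottle, cylinder below 0.012 m and angle between each of bottle, cylinder's own z axis and vertical below 0.15 rad and x of cylinder in the frame of mat between -0.095 and 0.095 m and y of cylinder in the frame of mat between -0.06 and 0.06 m), for 0.2 s.
At the end, for the whole second after the job is handed in: The tin stands upright within 15 mm of the pan's centre; bottle and cylinder stand upright, each within 15 mm of where it stood at the start; crucible and stopper within 30 mm of theirs; all released and at rest (distance between tin and pan below 0.015 m and angle between each of tin, bottle, cylinder's own z axis and vertical below 0.1 rad and distance of each of bottle, cylinder from where it was at the start of the episode below 0.015 m and linear speed of each of bottle, cylinder, tin below 0.02 m/s and contact force between the fingers and bottle below 0.1 N and contact force between the fingers and cylinder below 0.1 N and contact force between the fingers and tin below 0.1 N and distance of each of crucible, stopper from where it was at the start of the episode below 0.03 m); the robot touches nothing.
It fails at once if bottle, cylinder or tin knocked over (angle between any of bottle, cylinder, tin's own z axis and vertical above 0.8 rad).
It fails at once if crucible or stopper shoved away or tipped over (distance of any of crucible, stopper from where it was at the start of the episode above 0.03 m or angle between any of crucible, stopper's own z axis and vertical above 0.8 rad).
It also fails if it takes over 120 s, if anything falls off the work surface, if the arm or the gripper's body presses on something with over 40 N, if the wrist force passes 120 N, or if a joint passes its speed limit or range.

### The arm

A 7-joint arm with a two-finger parallel gripper is mounted at the origin on a cart in front of the work surface, level with it; the furniture and walls round the work are solid. World frame = base frame: x ahead of the robot, y to its left, z up, the work surface at z = 0. Lengths are in m, angles in degrees, forces in N, time in s.
With the tool pointing down it reaches from about 0.35 to 0.775 m from the base axis. Payload 3.1 kg.
Tool frame: the origin (TCP) lies on the centre line of the jaws, within the pads' length; the fingertips stand 17 mm ahead of it and the grasp point (between the pads) lies 2 mm behind it (robot.tip_reach is the distance from the TCP to the fingertips, in m); z points along the fingers, y is the line along which they close (so a half turn about z gives the same grasp; the last joint's range is limited). The gripper opens to 85 mm and grips with 20 to 120 N. Pads are 22 mm wide; open, the fingers measure 114 mm over their backs; the gripper's body (76 mm by 85 mm) begins 54 mm behind the grasp point. The pads swing forward as they close: fully open they stand 13 mm farther back than shut.
Start: joints at [64.303, 17.813, 0.802, 86.603, -0.252, 75.585, -1.558], TCP at [0.218, -0.505, 0.248] pointing down, gripper open.
Joint ranges: [-154.91, 154.91], [-16.99, 109.72], [-72.82, 74.43], [7.12, 147.25], [-82.49, 262.49], [11.32, 116.49], [-174.64, 174.64]. Speed limits (degrees/s): [159.86, 159.86, 180, 180, 180, 180, 180].

### API

Orientations are given as [roll, pitch, yaw] about the fixed x, y, z axes, in that order (R = Rz(yaw) Ry(pitch) Rx(roll)).
In Python, from station import robot, fingers, vision, workorder, recognise gives the robot as it stands. Calls block until the motion is done:
- robot.move_to(position, orientation): joint-space move of the TCP to a pose.
- robot.line_to(position, orientation=None, velocity=0.15, f_stop=None): straight line of the TCP; orientation=None keeps the orientation; velocity is the mean speed in m/s. With f_stop (N) it stops when the force on the tool has changed by that much, and returns True; else False.
- robot.move_j(angles): joint-space move.
- fingers.gripper_to(opening, force=None): opening from 0.0 (shut) to 1.0 (fully open); force is the grip in N (None keeps the last); returns when the fingers have stopped.
- robot.pause(seconds).
- robot.inverse_kinematics(position, orientation): joint angles nearest the present ones, or None.
- vision.grab_frame(name): name is "side" or "top" or "wrist"; returns the picture (384x512x3 uint8, red, green, blue); there is no depth.
- vision.calibration(name): a dict with "mtx" (3x3 intrinsics, pixels), "extrinsics" (4x4, takes a point from world to camera coordinates); the wrist camera has in their place "T_tool_cam" (4x4, takes a point from camera to tool coordinates, whose origin is the TCP and whose axes are the flange's). Camera axes: x right, y up, looking along -z (the intrinsics and any distortion apply to the point x, -y, -z); pixel columns grow to the right and rows downward; lengths in m; the calibration is good to about 2 mm. A picture is of the moment at which its call begins: read the wrist's pose just before it. calibration takes no time and is no camera call.
A pose or a line that the arm cannot do raises robot.PlanningError and nothing moves.
- workorder.close_job(): hands the job in; it is judged then, once.
Trained networks look in the newest picture that a camera, given by its name, has taken for a name from the list of things; names that differ only in an ending like _2 or _b are one class to them, and where a whole thing is asked for, a point or a joint stands for the part that bears it (a point fixed in the world has none). Each returns a list of dicts, best first, with "p" (0 to 1); they miss things now and then, are a little off and sometimes report something else, mostly with a low value. They report only what shows in the picture. A call takes as long as a camera call.
- recognise(label, camera): "rect" ([centre column, centre row, width, height] in pixels, round what is visible of it).
Readings, each from a call of its own:
- robot.current_time_s(): time.
- robot.current_joint_positions(): joint angles.
- robot.current_dq(): joint speeds.
- robot.current_joint_torque(): joint torques, N m.
- robot.current_tool_pos(): TCP position.
- robot.current_eef_rot(): TCP orientation.
- robot.current_contact_force(): force on the tool from outside, world axes, zero at the start.
- robot.current_torque(): the same for the moment, N m.
- robot.current_finger_gap(): opening from 0.0 (shut) to 1.0 (fully open).
- robot.current_gripper_force(): force on a finger pad.
Only numpy, scipy, OpenCV 4.12 (cv2) and the standard library are available. Lean on these libraries where they do the work, as an engineer would, in place of code of your own. Each camera call takes 0.05 s, during which the arm holds its last target. There are 200 camera calls.

## Working session

There is one attempt and no reset: what is moved stays moved. The work goes in short steps, each a Python script; the robot and the scene stay as the last script left them, time stands still between calls to the robot, and variables do not carry over. Pictures are saved under pics/ and viewed, at most 14 in all, crops included, and the job is handed in when it is done.

```bash
ls; mkdir -p pics; python3 - <<'E'
from station import robot, fingers, vision, workorder, recognise
import cv2, numpy as np
ims=[]
for c in ["side","top","wrist"]:
    im=vision.grab_frame(c); cv2.imwrite(f"pics/a_{c}.png",im[:,:,::-1])
    k=vision.calibration(c); print(c,{a:np.round(b,4).tolist() for a,b in k.items()})
    for l in ["stand","mat","pan","bottle","cylinder","tin","crucible","stopper"]:
        print(l,[(np.round(r["rect"],1).tolist(),round(r["p"],2)) for r in recognise(l,c)[:2]])
E
```

```text
pics
side {'mtx': [[447.3298, 0.0, 254.2813], [0.0, 447.3298, 191.7562], [0.0, 0.0, 1.0]], 'extrinsics': [[0.9994, -0.0333, 0.0115, -0.5491], [0.0082, 0.5371, 0.8435, -0.0741], [-0.0343, -0.8429, 0.537, -1.2458], [0.0, 0.0, 0.0, 1.0]]}
stand [([265.3, 207.1, 53.0, 54.1], 0.65)]
mat [([232.8, 285.7, 81.3, 44.4], 0.88)]
pan [([227.2, 159.3, 46.9, 31.5], 0.55)]
bottle [([253.7, 188.1, 14.6, 23.3], 0.82)]
cylinder [([253.4, 187.4, 20.0, 68.1], 0.56)]
tin [([269.6, 203.2, 17.9, 17.5], 0.64)]
crucible [([281.9, 186.4, 8.1, 13.2], 0.49)]
stopper []
top {'mtx': [[470.2691, 0.0, 258.0672], [0.0, 470.2691, 187.9846], [0.0, 0.0, 1.0]], 'extrinsics': [[-0.0236, -0.9996, 0.0145, 0.0019], [0.9981, -0.0227, 0.0569, -0.5368], [-0.0565, 0.0158, 0.9983, -1.3484], [0.0, 0.0, 0.0, 1.0]]}
stand []
mat [([347.8, 202.8, 48.4, 67.8], 0.86)]
pan [([149.9, 213.6, 61.0, 58.6], 0.93)]
bottle [([230.4, 182.8, 15.7, 22.1], 0.84)]
cylinder [([256.6, 182.0, 17.7, 21.6], 0.79), ([151.4, 215.8, 58.5, 58.5], 0.32)]
tin [([246.7, 169.0, 15.4, 18.2], 0.57)]
crucible [([217.3, 156.9, 12.3, 10.7], 0.68), ([257.1, 181.6, 16.5, 19.6], 0.57)]
stopper []
wrist {'mtx': [[320.3841, 0.0, 251.99], [0.0, 320.3841, 189.0328], [0.0, 0.0, 1.0]], 'T_tool_cam': [[0.0018, 0.9585, 0.2849, 0.0716], [1.0, -0.0018, -0.0002, 0.0014], [0.0004, 0.2849, -0.9585, -0.1265], [0.0, 0.0, 0.0, 1.0]]}
stand []
mat []
pan []
bottle []
cylinder []
tin []
crucible []
stopper []
```

```bash
python3 - <<'E'
import cv2
a=cv2.imread("pics/a_top.png")[110:290,90:410]; b=cv2.imread("pics/a_side.png")[110:330,130:370]
cv2.imwrite("pics/b_top.png",cv2.resize(a,None,fx=2.5,fy=2.5,interpolation=2)); cv2.imwrite("pics/b_side.png",cv2.resize(b,None,fx=2.7,fy=2.7,interpolation=2))
E
```

```text
(no output)
```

View pics/b_top.png

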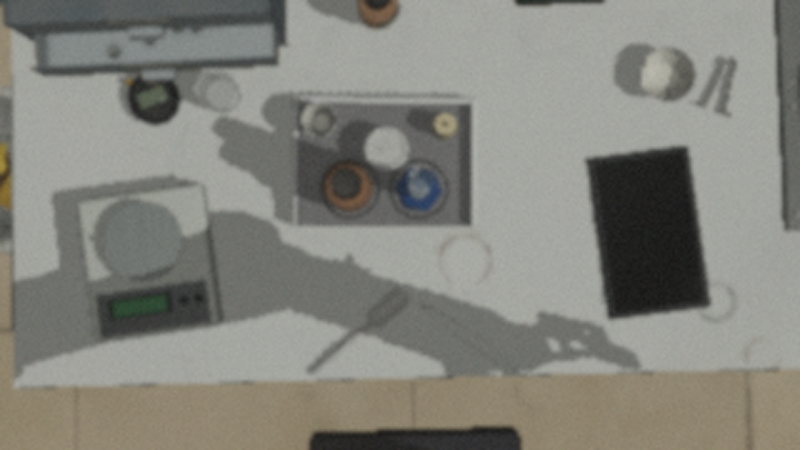

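View pics/b_side.png

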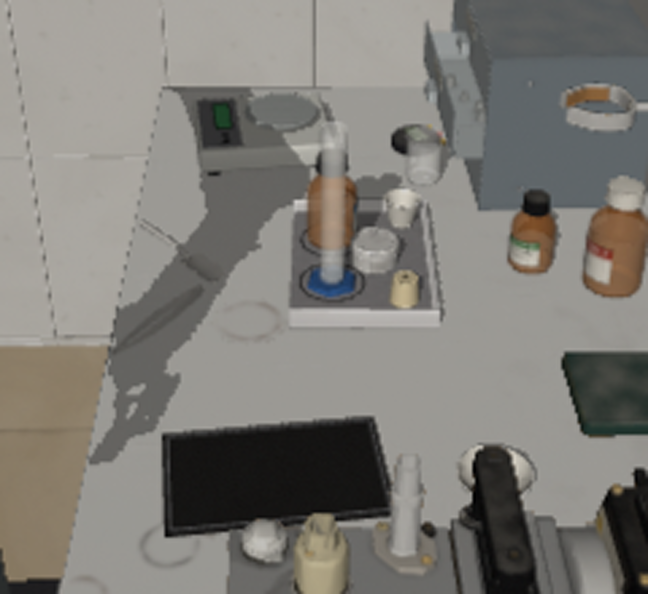

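Top crop: bottle at crop (348,188), cylinder (420,186), tin (386,148), crucible (318,120) and stopper (444,124). The mat is centred at about (648,232) and the pan at about (138,238). Side view agrees, and the cylinder hides part of the bottle there. Next is a coarse fix from both cameras.

```bash
cat > h.py <<'E'
from station import robot, fingers, vision, workorder, recognise
import cv2, numpy as np
from scipy.spatial.transform import Rotation as R
def pose():
    T=np.eye(4); T[:3,:3]=R.from_euler('xyz',robot.current_eef_rot(),degrees=True).as_matrix(); T[:3,3]=robot.current_tool_pos(); return T
def cam(name):  # K, world->cv camera
    k=vision.calibration(name)
    E=np.linalg.inv(pose()@k["T_tool_cam"]) if name=="wrist" else np.array(k["extrinsics"])
    return np.array(k["mtx"]), np.diag([1,-1,-1,1.])@E
def ray(c,uv):
    K,E=c; d=E[:3,:3].T@np.linalg.solve(K,[uv[0],uv[1],1]); return -E[:3,:3].T@E[:3,3], d/np.linalg.norm(d)
def atz(c,uv,z):
    o,d=ray(c,uv); return o+d*(z-o[2])/d[2]
def proj(c,p):
    K,E=c; q=K@(E[:3,:3]@np.asarray(p,float)+E[:3,3]); return q[:2]/q[2]
def tri(obs):
    A=np.zeros((3,3));b=np.zeros(3)
    for c,uv in obs:
        o,d=ray(c,uv);M=np.eye(3)-np.outer(d,d);A+=M;b+=M@o
    p=np.linalg.solve(A,b); return p, max(np.linalg.norm(proj(c,p)-uv) for c,uv in obs)
def down(yaw): return [180,0,yaw]
E
python3 - <<'E'
from h import *
t=cam("top"); s=cam("side")
f=lambda x,y:(x/2.5+90,y/2.5+110); g=lambda x,y:(x/2.7+130,y/2.7+110)
P=lambda *a:print(*[np.round(x,4).tolist() if not isinstance(x,str) else x for x in a])
P("rot",robot.current_eef_rot())
P("cap",atz(t,f(344,182),.117)); P("foot",atz(t,f(420,188),.016)); P("foot side",atz(s,g(331,282),.016))
P("tin",atz(t,f(386,148),.038),"tri",*tri([(t,f(386,147)),(s,g(377,240))]))
P("pan",atz(t,f(138,238),.05),"tri",*tri([(t,f(138,238)),(s,g(284,111))]))
for n,q in dict(mat1=(587,159),mat2=(688,148),mat3=(709,305),mat4=(610,318)).items(): P(n,atz(t,f(*q),.004))
for n,q in dict(m1=(165,436),m2=(374,419),m3=(391,515),m4=(168,533)).items(): P(n,atz(s,g(*q),.004))
for n,q in dict(sFL=(296,225),sFR=(472,225)).items(): P(n,atz(t,f(*q),.01))
P("cru",atz(t,f(318,119),.043),"stop",atz(t,f(444,123),.038))
E
```

```text
rot [-179.9994, 0.0045, 23.3121]
cap [0.5467, 0.0725, 0.117]
foot [0.5448, -0.0105, 0.016]
foot side [0.5441, -0.013, 0.016]
tin [0.59, 0.0276, 0.038] tri [0.5922, 0.0275, 0.0405] 0.4348
pan [0.4935, 0.3083, 0.05] tri [0.4944, 0.3089, 0.0477] 0.2882
mat1 [0.5752, -0.2075, 0.004]
mat2 [0.5855, -0.3269, 0.004]
mat3 [0.401, -0.3448, 0.004]
mat4 [0.3887, -0.2285, 0.004]
m1 [0.3913, -0.2277, 0.004]
m2 [0.5771, -0.2093, 0.004]
m3 [0.584, -0.3258, 0.004]
m4 [0.4034, -0.3413, 0.004]
sFL [0.5054, 0.1344, 0.01]
sFR [0.5006, -0.0701, 0.01]
cru [0.6244, 0.1042, 0.043] stop [0.6173, -0.0394, 0.038]
```

```bash
python3 - <<'E'
from h import *
import pickle
V={}
for n,p in dict(s1=(.48,-.03,.36),s2=(.48,.09,.36),p1=(.43,.27,.33),p2=(.43,.35,.33)).items():
    robot.move_to(p,down(0)); robot.pause(.2); c=cam("wrist"); im=vision.grab_frame("wrist"); cv2.imwrite(f"pics/w_{n}.png",im[:,:,::-1])
    r={}
    for l in (["bottle","cylinder","tin","crucible","stopper","stand"] if n[0]=="s" else ["pan"]):
        q=recognise(l,"wrist"); 
        if q: r[l]=(q[0]["rect"],q[0]["p"]); print(n,l,np.round(q[0]["rect"],1),round(q[0]["p"],2))
    V[n]=(c,r)
pickle.dump(V,open("V.pkl","wb"))
for a,b in (("s1","s2"),("p1","p2")):
    for l in V[a][1]:
        if l in V[b][1]: p,e=tri([(V[k][0],np.array(V[k][1][l][0][:2])) for k in (a,b)]); print(l,p.round(4),round(e,2))
print(robot.current_time_s())
E
```

```text
s1 bottle [171.6 100.2  54.7  45.8] 0.74
s1 cylinder [233.5 100.3  45.2  36.9] 0.81
s1 tin [206.4  64.9  43.2  42. ] 0.82
s1 crucible [145.6  34.6  31.9  35.7] 0.91
s1 stopper [256.9  45.   22.1  23.9] 0.73
s1 stand [205.6  72.8 157.4 121.5] 0.98
s2 bottle [264.8  99.9  42.5  44.7] 0.74
s2 cylinder [338.5  97.6  72.3  35.2] 0.88
s2 tin [297.9  66.9  39.6  44.4] 0.86
s2 crucible [239.3  36.1  34.2  32.3] 0.75
s2 stopper [347.   46.   25.2  22.3] 0.86
s2 stand [295.9  72.5 162.1 121.8] 0.85
p1 pan [428.7  49.  165.6  98. ] 0.58
bottle [0.5446 0.07   0.0623] 0.35
cylinder [ 0.5466 -0.0115  0.1096] 1.51
tin [0.5869 0.0266 0.0422] 0.82
crucible [0.6233 0.1023 0.0412] 0.51
stopper [ 0.6131 -0.0389  0.0281] 0.36
stand [0.5788 0.0285 0.0387] 0.33
6.8
```

View pics/w_s1.png

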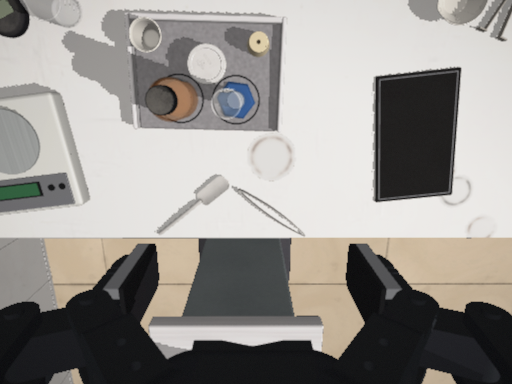

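View pics/w_s2.png

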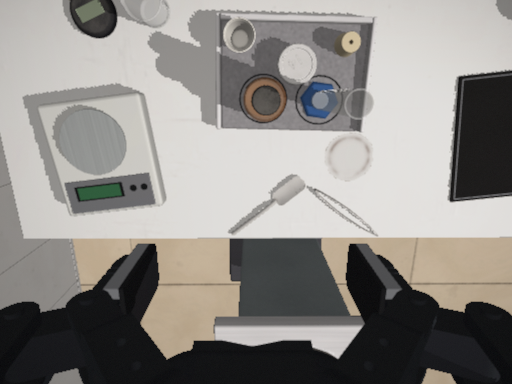

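View pics/w_p1.png

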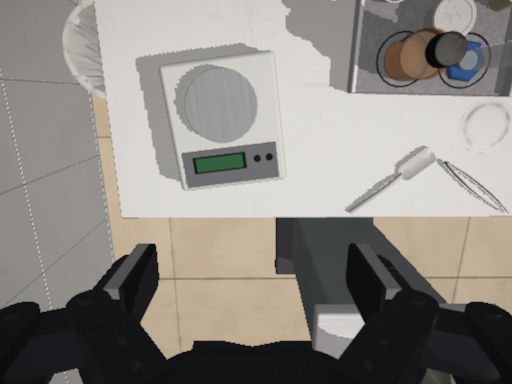

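Both wrist views are clear. Cap at s1 (161,100) and s2 (266,99). Foot at (237,99) and (321,100). Tin at (207,63) and (297,63). Pan at s2 (91,141) and p1 (221,104). I'll refine the positions, then move the cylinder first.

```bash
cat > mv.py <<'E'
from h import *
def pick(x,y,z,yaw,opening,zsafe,force=40):
    fingers.gripper_to(opening)
    robot.move_to([x,y,zsafe],down(yaw))
    if robot.line_to([x,y,z],velocity=.12,f_stop=8): print("contact on descent",robot.current_tool_pos())
    fingers.gripper_to(0.0,force)
    print("gap",robot.current_finger_gap(),"F",robot.current_gripper_force(),np.round(robot.current_tool_pos(),4))
    robot.line_to([x,y,zsafe],velocity=.12)
def place(x,y,z,yaw,opening,zsafe):
    robot.line_to([x,y,zsafe],down(yaw),velocity=.2); robot.pause(.2)
    robot.line_to([x,y,z+.01],velocity=.1)
    hit=robot.line_to([x,y,z-.001],velocity=.03,f_stop=3)
    print("placed",hit,np.round(robot.current_tool_pos(),4))
    fingers.gripper_to(opening); robot.pause(.2)
    robot.line_to([x,y,zsafe],velocity=.15); print("t",robot.current_time_s())
E
python3 - <<'E'
from h import *
import pickle
V=pickle.load(open("V.pkl","rb")); C={k:v[0] for k,v in V.items()}; t=cam("top"); s=cam("side")
f=lambda x,y:(x/2.5+90,y/2.5+110)
def P(n,z,**o):
    p,e=tri([(C[k] if k!="t" else t,np.array(q,float)) for k,q in o.items()])
    print(n,p.round(4),round(e,2),"at z:",{k:atz(C[k] if k!="t" else t,q,z)[:2].round(4).tolist() for k,q in o.items()})
P("cap",.117,s1=(161,100),s2=(266,99),t=f(344,182))
P("foot",.016,s1=(237,99),s2=(321,100),t=f(420,188))
P("ctop",.19,s1=(229,104),s2=(359,104))
P("tin",.038,s1=(207,63),s2=(297,63),t=f(386,148))
P("pan",.05,s2=(91,141),p1=(221,104),t=f(138,238))
P("ringB",.01,s1=(179,98),s2=(263,99)); P("ringC",.01,s1=(235,99),s2=(320,100))
P("mat",.004,s1=(416,134),t=f(648,232))
for q in ((374,77),(460,68),(456,193),(374,201)): print(atz(C["s1"],q,.004).round(4))
im=cv2.imread("pics/w_s2.png"); 
for n,q in dict(ctop=[.546,-.0115,.19],cap=[.545,.0715,.117],tin=[.5885,.0275,.038]).items(): print(n,proj(C["s2"],q).round(1))
E
```

```text
cap [0.5465 0.0713 0.1094] 1.3 at z: {'s1': [0.5454, 0.0685], 's2': [0.5469, 0.0708], 't': [0.5467, 0.0725]}
foot [ 0.5445 -0.0109  0.0173] 0.42 at z: {'s1': [0.5449, -0.0113], 's2': [0.5439, -0.0113], 't': [0.5448, -0.0105]}
ctop [ 0.5433 -0.0115  0.1832] 0.17 at z: {'s1': [0.5433, -0.012], 's2': [0.5436, -0.0093]}
tin [0.5909 0.0272 0.0337] 0.42 at z: {'s1': [0.5905, 0.0263], 's2': [0.591, 0.0275], 't': [0.59, 0.0276]}
pan [0.4924 0.3049 0.0536] 1.16 at z: {'s2': [0.4913, 0.3054], 'p1': [0.492, 0.3039], 't': [0.4935, 0.3083]}
ringB [0.5458 0.0708 0.0152] 0.31 at z: {'s1': [0.5462, 0.0719], 's2': [0.5453, 0.0706]}
ringC [ 0.5445 -0.0087  0.0215] 0.36 at z: {'s1': [0.5448, -0.0082], 's2': [0.5438, -0.0111]}
mat [ 0.4909 -0.279  -0.0021] 2.28 at z: {'s1': [0.4944, -0.2775], 't': [0.4879, -0.2763]}
[ 0.5749 -0.206   0.004 ]
[ 0.5869 -0.326   0.004 ]
[ 0.4021 -0.354   0.004 ]
[ 0.3888 -0.2263  0.004 ]
ctop [361.7 101.3]
cap [265.4 100.8]
tin [296.9  65. ]
```

```bash
python3 - <<'E'
from mv import *
pick(.5445,-.011,.150,0,.8,.25)
place(.443,-.281,.144,0,.8,.25)
vis=vision.grab_frame("side"); cv2.imwrite("pics/c.png",cv2.resize(vis[110:330,130:370,::-1],None,fx=2.7,fy=2.7))
E
```

```text
gap 0.3121061835890153 F 39.30704355239868 [ 0.5449 -0.0106  0.1505]
placed True [ 0.4434 -0.2803  0.1441]
t 15.7833
```

View pics/c.png

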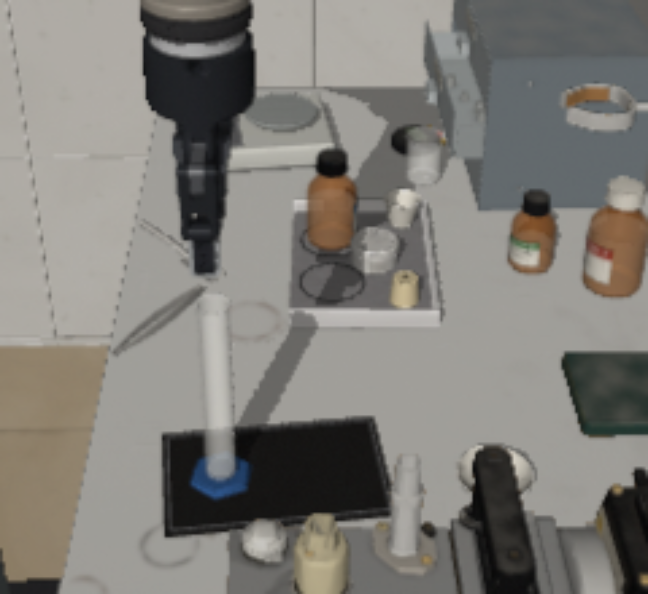

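The cylinder stands upright on the mat (foot at (221,478)). Next is the bottle, by its cap.

```bash
python3 - <<'E'
from mv import *
pick(.5463,.0705,.114,0,.8,.22)
place(.533,-.272,.108,0,.8,.22)
vis=vision.grab_frame("side"); cv2.imwrite("pics/d.png",cv2.resize(vis[110:330,130:370,::-1],None,fx=2.7,fy=2.7))
E
```

```text
gap 0.36285408353370213 F 39.53355252742767 [0.5469 0.071  0.1148]
placed True [ 0.5336 -0.272   0.1088]
t 25.0583
```

View pics/d.png

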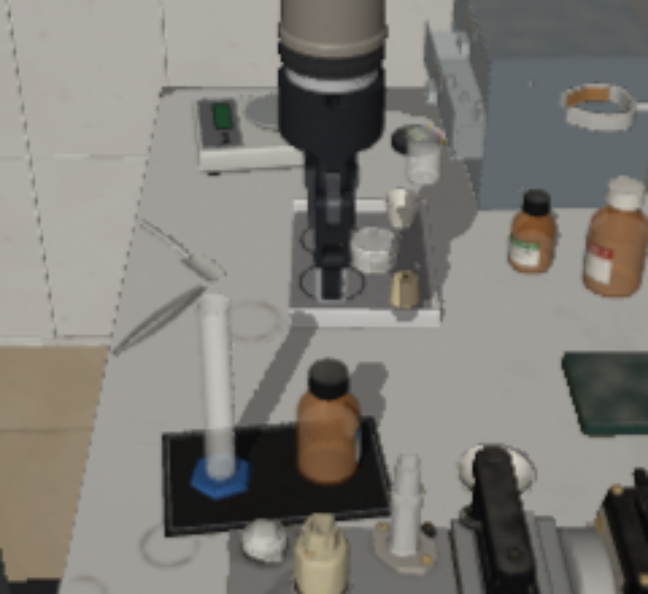

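The bottle is also upright on the mat, and the tin hasn't moved. Now the tin goes to the pan.

```bash
python3 - <<'E'
from mv import *
q0=np.array(robot.current_joint_positions()); best=None
for y in (90,-90):
    q=robot.inverse_kinematics([.5905,.0272,.15],down(y)); q2=robot.inverse_kinematics([.492,.306,.15],down(y))
    print(y,None if q is None else np.round(q,0),q2 is not None and np.round(q2,0))
    if q is not None and q2 is not None and (best is None or abs(q-q0).max()<best[0]): best=(abs(np.array(q)-q0).max(),y)
y=best[1]; print(y)
pick(.5905,.0272,.030,y,.75,.15)
place(.492,.306,.070,y,.75,.15)
robot.move_to([.43,.27,.33],down(0)); robot.pause(.2)
t=vision.grab_frame("top"); print([(np.round(r["rect"],1),r["p"]) for r in recognise("tin","top")[:2]])
c=cam("wrist"); w=vision.grab_frame("wrist"); r=recognise("tin","wrist")[:2]; print([(np.round(a["rect"],1),round(a["p"],2),atz(c,a["rect"][:2],.078).round(4)) for a in r])
print("pan centre",proj(c,[.492,.306,.05]))
cv2.imwrite("pics/e.png",np.hstack([cv2.resize(t[110:250,90:300,::-1],None,fx=1.9,fy=1.9)[:266],cv2.resize(w[20:160,150:350,::-1],None,fx=1.9,fy=1.9)[:266]]))
E
```

```text
90 [ 33.  40. -60.  87.  35.  74. -31.] [  9.  44. -70.  89.  42.  77. -66.]
-90 [ -33.   31.   43.   89.  -23.   68. -166.] [  6.  39. -62.  89.  35.  74. 119.]
90
gap 0.5852743522974364 F 41.883240938186646 [0.5915 0.0275 0.0314]
placed True [0.4925 0.3064 0.0714]
t 33.3
[(array([144.8, 204.2,  19.3,  18.5]), 0.69)]
[(array([216.8, 104.5,  49.7,  44.1]), 0.8, array([0.4901, 0.3084, 0.078 ]))]
pan centre [221.12793696 102.11316754]
```

View pics/e.png

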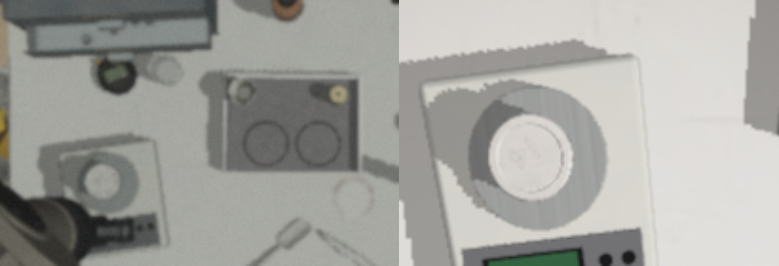

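The tin is upright on the pan, about 2 mm off centre after allowing for parallax. Both rings are empty. Now bottle and cylinder go back at the same tool poses.

```bash
python3 - <<'E'
from mv import *
robot.move_to([.45,.0,.30],down(0))
robot.move_to([.533,-.272,.25],down(0))
pick(.533,-.272,.108,0,.8,.22)
place(.5463,.0705,.114,0,.8,.22)
robot.line_to([.52,0.0,.26],velocity=.2)
pick(.443,-.281,.144,0,.8,.25)
place(.5445,-.011,.150,0,.8,.25)
robot.move_to([.48,-.03,.36],down(0)); robot.pause(.3)
w=vision.grab_frame("wrist"); robot.move_to([.218,-.505,.30],down(23)); s=vision.grab_frame("side"); t=vision.grab_frame("top")
z=lambda i,f:cv2.resize(i[:,:,::-1],None,fx=f,fy=f)
cv2.imwrite("pics/f.png",np.vstack([z(w[0:150,100:300],2.9)[:290,:580],z(s[130:245,170:370],2.9)[:300,:580]]))
ct=cam("top");cs=cam("side")
for l,h in (("bottle",0),("cylinder",0),("tin",.064)):
    print(l,[np.round(r["rect"],1).tolist() for r in recognise(l,"top")[:1]+recognise(l,"side")[:1]])
E
```

```text
gap 0.3612915632933295 F 39.59393084049225 [ 0.5336 -0.2719  0.1089]
placed True [0.5469 0.0708 0.1148]
t 45.1667
gap 0.31056841455825873 F 39.490156173706055 [ 0.4434 -0.2807  0.1446]
placed True [ 0.5449 -0.0108  0.1505]
t 54.3
bottle [[228.3, 183.4, 21.5, 23.9], [252.6, 185.4, 19.5, 28.8]]
cylinder [[258.0, 181.5, 19.3, 21.8], [253.8, 188.6, 16.9, 63.9]]
tin [[144.8, 203.9, 17.1, 15.8], [235.7, 147.2, 14.6, 13.5]]
```

View pics/f.png

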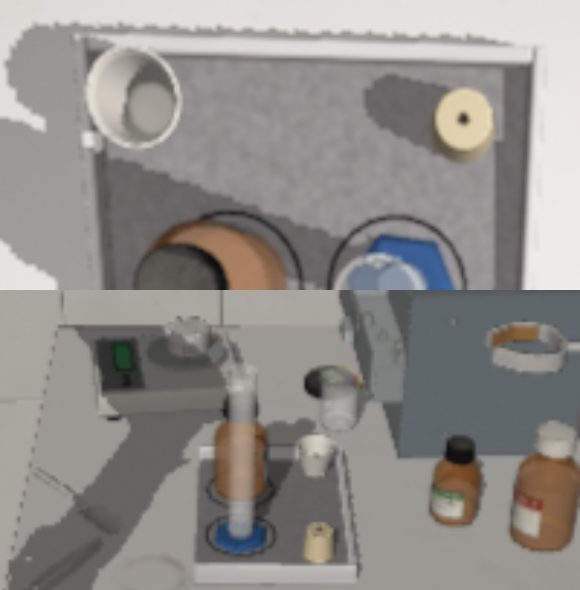

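The bottle and cylinder stand upright in their rings, the tin is on the pan, and the crucible and stopper haven't moved. The arm is clear, so I'm handing in.

```bash
python3 -c "
from station import workorder
print(workorder.close_job())"
```

```text
the job is handed in; nothing more can be done
None
```

The job is handed in (no verdict was shown): by the final pictures the tin is upright about 2 mm from the pan's centre, the bottle and cylinder are back upright on their own rings, and the crucible and stopper have not moved.

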